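# Carry a freshly varnished roller to the drying stand

## Task

Lift the carrying tray by its red handle, take it over to the drying stand and hold it just clear above the stand until the freshly varnished roller, which rolls freely on the tray's rails, has stayed in the middle right under the handle for three seconds. Then set the tray down gently, centred and square on the stand, and let go with the roller still at rest under the handle. Never let the roller run up against the end stops or come off its rails, do not touch it, and leave the other things on the bench alone.

Things in the scene. Friction and masses are not known exactly. Their poses are not given: they have to be found in the camera images.
- tray: Plywood carrying tray, 236 mm (x) by 280 mm (y), about 0.48 kg, standing on the bench at the start. Origin: centre of its underside; z up. Steel-topped rails run along its y at x = -82 and +82 mm; side boards 62 mm high stand outside them. Two uprights at x = -112 and +112 mm carry the red handle. Both ends along y are alike.
- tray_handle (a point): Centre of the tray's red handle: a flat-sided board along the tray's x, 200 mm clear length, 22 mm thick (along the tray's y), 34 mm high, centre 150 mm above the tray's underside, over the tray's middle. The roller's top passes 53 mm below the board. Grip it from above at its centre, fingers closing along the tray's y.
- rail_mid (a point): The middle of the roller's run, right under the handle: a point of the tray 55 mm above its underside, axes as the tray's. The roller's axis passes here when it is in the middle. The rails' tops lie 45 mm above the tray's underside; black rubber stops at the rail ends stop the roller when its axis is 105 mm from this point along y, to either side.
- roller: Varnished amber wooden roller, 50 mm diameter, 120 mm long, steel stub axles 20 mm diameter, 180 mm over all, 0.32 kg. Origin: mid-axis; its x lies along its axis and the tray's x; the frame turns as it rolls. Rolls on its axles almost freely; acceleration along the tray's y = (9.81 a - b) / 2.8, a = tilt in rad towards the low end, b = the tray's own acceleration along y.
- stand: Low drying stand fixed to the bench, 250 mm (x) by 236 mm (y), 60 mm high: two brown wooden battens along its x, 36 mm wide, at y = -95 and +95 mm, on grey feet. Origin: centre of its footprint on the bench. The tray stands on the battens with its handle parallel to them, either way round.
- stand_top (a point): Centre of the stand's top, level with the battens' upper faces, 60 mm above the bench: the middle of the tray's underside belongs here.
- varnish_tin: Steel varnish tin, 80 mm in diameter, 95 mm high; origin at the centre of its underside. Leave alone.
- brush: Varnish brush lying on the bench, 170 mm long; origin at the middle of its underside. Leave alone.
- offcut: Loose wooden offcut, 55 by 140 by 45 mm; origin at the centre of its underside. Leave alone.
Things that resemble listed ones, but are neither listed nor needed, are in the scene too. What is shaped like the roller but blue, green or turquoise is not meant.

How it is judged:
By the outcome, as a careful person would: the job done as asked, in the order asked, and still so for the second after the job is handed in, with the robot touching nothing.
It also fails if it takes over 67 s, if anything falls off the work surface, if the arm or the gripper's body presses on something with over 40 N, if the wrist force passes 120 N, or if a joint passes its speed limit or range.

## Robot

A 7-joint arm with a two-finger parallel gripper is mounted at the origin on the work surface. World frame = base frame: x ahead of the robot, y to its left, z up, the work surface at z = 0. Lengths are in m, angles in rad, forces in N, time in s.
With the tool pointing down it reaches from about 0.4 to 0.75 m from the base axis. Payload 19.5 kg.
Tool frame: the origin (TCP) lies midway between the tips of the shut fingers; the grasp point (between the pads) lies 19 mm behind it; z points along the fingers, y is the line along which they close (so a half turn about z gives the same grasp; the last joint's range is limited). The gripper opens to 85 mm and grips with 20 to 120 N. Pads are 22 mm wide; open, the fingers measure 114 mm over their backs; the gripper's body (76 mm by 85 mm) begins 54 mm behind the grasp point. The pads swing forward as they close: fully open they stand 13 mm farther back than shut.
Start: joints at [-0.042, 0.707, -0.028, 1.485, 0.022, 0.951, -0.075], TCP at [0.575, 0, 0.231] pointing down, gripper open.
Joint ranges: [-2.71, 2.71], [-0.32, 2.16], [-1.57, 1.52], [0, 2.45], [-1.46, 4.6], [0, 2.02], [-2.83, 2.83]. Speed limits (rad/s): [1.89, 1.89, 2.57, 2.57, 3.01, 3.01, 3.01].

## Interface

Orientations are given as a unit quaternion [w, x, y, z].
In Python, from cell import manip gives the robot as it stands.
- The arm moves only by the tool jog_arm, never from a script. Its argument "moves" is text: rows parted by semicolons, each of 7 numbers parted by spaces: the opening, from 0 (shut) to 1 (fully open), then the shift along the tool's x, y, z in cm, then the turn, a rotation vector about the tool's x, y, z in rad. In form: gripper tx ty tz rx ry rz; .... A call has exactly 10 rows; each row shifts and turns the commanded pose from where the row before left it, along the tool's axes as they then stand; what a row does not reach is not made up. A row lasts 1/8 s, in which the tool goes at most 62.5 mm and 10.7 degrees, less where a joint would pass 70% of its speed; a pose out of reach is approached as far as the arm can. A call with a gripper value outside its range is refused whole. The fingers move at their own pace and stop on an object; "newtons" is the grip in N (left out, the last holds). Time passes only in rows, so rows that do not move let the fingers close, or fill a call up. It gives the time, the measured TCP pose, the force, the opening and the grip force at its end, in the units of the state.
- manip.sense(): the state, without advancing time (a new reading comes with each control period).
- manip.get_image(name): name is "scene" or "side" or "wrist"; returns a dict with "pixels" (400x640x3 uint8, red, green, blue), "K" (3x3 intrinsics, pixels), "k1" (the pictures are not rectified: a ray, as slopes to the right and down, at radius r is drawn at 1 + k1 r^2 times it, then the intrinsics apply), "view" (4x4, takes a point from world to camera coordinates). Camera axes: x right, y up, looking along -z (the intrinsics and any distortion apply to the point x, -y, -z); pixel columns grow to the right and rows downward; lengths in m; the calibration is good to about 2 mm. A picture is of the moment at which its call begins. There is no depth.
- manip.sign_off(): hands the job in; it is judged then, once.
The state is a dict: "t": time; "joint_pos": joint angles; "qd": joint speeds; "effort": joint torques, N m; "position": TCP position; "eef_rot": TCP orientation; "contact_force": force on the tool from outside, world axes, zero at the start; "torque": the same for the moment, N m; "grip_width": finger opening in m; "grip_force": force on a finger pad.
Only numpy, scipy, OpenCV 4.12 (cv2) and the standard library are available. Lean on these libraries where they do the work, as an engineer would, in place of code of your own. Each camera call takes 0.05 s, during which the arm holds its last target. There are 200 camera calls.

## Working session

There is one attempt and no reset: what is moved stays moved. The work goes in short steps, Python scripts to look and compute and a tool call to move; the robot and the scene stay as the last step left them, time stands still between calls to the robot, and variables do not carry over. Pictures are saved under pics/ and viewed, at most 10 in all, crops included, and the job is handed in when it is done.

Besides the shell and the picture viewer there is one more tool, called as name(argument=value, ...), one argument or row to a line, values as JSON. jog_arm: Moves the arm, as the interface text tells. Its arguments: {"type":"object","properties":{"moves":{"type":"string"},"newtons":{"type":"number"}},"required":["moves"]}

```bash
mkdir -p pics; ls
python3 - <<'E'
from cell import manip
import cv2
s=manip.sense(); print({k:(s[k] if not hasattr(s[k],'round') else s[k]) for k in ('t','position','eef_rot','contact_force','grip_width')})
for n in ('scene','side'):
    d=manip.get_image(n); cv2.imwrite(f'pics/{n}0.png',d['pixels'][:,:,::-1]); print(n,d['K'],d['k1'],d['view'])
E
```

```text
pics
{'t': 0.0, 'position': array([5.74753431e-01, 9.90356288e-06, 2.30847953e-01]), 'eef_rot': array([-3.58670394e-04,  7.07096209e-01,  7.07117166e-01, -3.69038365e-04]), 'contact_force': array([-0.32661306,  0.0026551 ,  0.54642798]), 'grip_width': 0.08537065618395773}
scene [[398.08187603   0.         312.7913129 ]
 [  0.         398.08187603 207.90278281]
 [  0.           0.           1.        ]] -0.046693880555174073 [[ 0.20296267  0.97909656  0.01326953  0.04749677]
 [-0.54501701  0.10170064  0.832234    0.18728602]
 [ 0.81348793 -0.17614456  0.55426571 -1.50556853]
 [ 0.          0.          0.          1.        ]]
side [[386.56461145   0.         319.6572284 ]
 [  0.         386.56461145 197.79165273]
 [  0.           0.           1.        ]] 0.03241379612622528 [[ 8.16068653e-01 -5.77954570e-01  6.84389895e-04 -5.03967658e-01]
 [ 2.98844182e-01  4.22979309e-01  8.55441791e-01 -1.89890832e-01]
 [-4.94695976e-01 -6.97894705e-01  5.17898516e-01 -1.19813703e+00]
 [ 0.00000000e+00  0.00000000e+00  0.00000000e+00  1.00000000e+00]]
```

View pics/scene0.png

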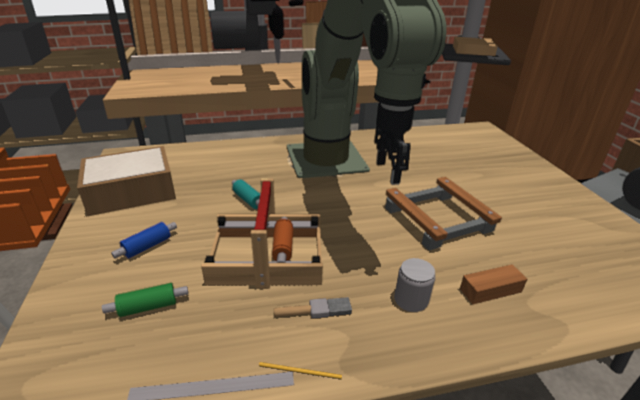

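View pics/side0.png

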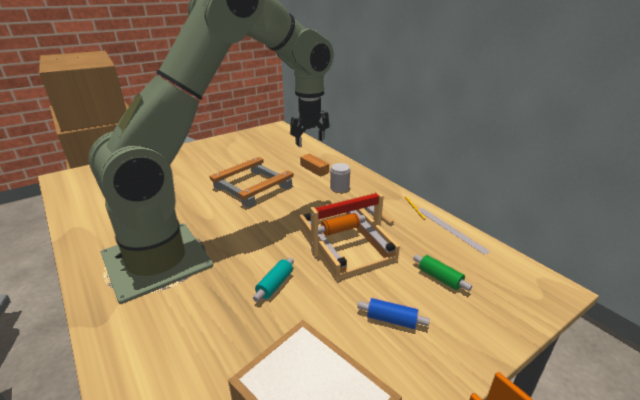

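Scene view: tray with red handle at about (263,210), with the amber roller (284,238) on its rails, off-centre. The stand is at (442,208), the tin at (415,285), the offcut at (493,283) and the brush at (313,308).
Roller look-alikes are teal (247,193), blue (147,240) and green (147,299). The only red handle on a two-upright tray is at (263,210), and only the amber roller sits on it, so I choose that tray.

```bash
cat > h.py <<'E'
import numpy as np, cv2
from cell import manip
def dist(d): return np.array([d['k1'],0,0,0,0.])
def rays(d,uv):
    n=cv2.undistortPoints(np.array(uv,float).reshape(-1,1,2),d['K'],dist(d)).reshape(-1,2)
    V=d['view']; R=V[:3,:3]
    return -R.T@V[:3,3], np.c_[n[:,0],-n[:,1],-np.ones(len(n))]@R
def onz(d,uv,z):
    c,r=rays(d,uv); z=np.broadcast_to(z,(len(r),)); return c+r*((z-c[2])/r[:,2])[:,None]
def tri(d1,u1,d2,u2):
    c1,r1=rays(d1,u1); c2,r2=rays(d2,u2); out=[]
    for a,b in zip(r1,r2):
        a=a/np.linalg.norm(a); b=b/np.linalg.norm(b)
        A=[np.eye(3)-np.outer(v,v) for v in (a,b)]
        p=np.linalg.solve(A[0]+A[1],A[0]@c1+A[1]@c2)
        out.append(np.r_[p,np.linalg.norm(A[0]@(p-c1))+np.linalg.norm(A[1]@(p-c2))])
    return np.array(out)
def proj(d,P):
    V=d['view']; q=np.array(P)@V[:3,:3].T+V[:3,3]
    return cv2.projectPoints((q*[1,-1,-1]).reshape(-1,1,3),np.zeros(3),np.zeros(3),d['K'],dist(d))[0].reshape(-1,2)
def mask(d,lo,hi,box=None):
    h=cv2.cvtColor(d['pixels'],cv2.COLOR_RGB2HSV); m=cv2.inRange(h,np.array(lo),np.array(hi))
    if lo[0]>hi[0]: m=cv2.inRange(h,np.array([0,*lo[1:]]),np.array(hi))|cv2.inRange(h,np.array(lo),np.array([179,*hi[1:]]))
    if box: k=np.zeros_like(m); x0,y0,x1,y1=box; k[y0:y1,x0:x1]=1; m=m*k
    return m
def biggest(m):
    c=cv2.findContours(m,cv2.RETR_EXTERNAL,cv2.CHAIN_APPROX_NONE)[0]
    return max(c,key=cv2.contourArea).reshape(-1,2)
def crop(d,box,f,name):
    x0,y0,x1,y1=box; cv2.imwrite('pics/'+name,cv2.resize(d['pixels'][y0:y1,x0:x1,::-1],None,fx=f,fy=f,interpolation=cv2.INTER_CUBIC))
E
python3 - <<'E'
from h import *
np.set_printoptions(precision=4,suppress=True)
a=manip.get_image('scene'); b=manip.get_image('side')
np.savez('pics/ab.npz',a=a['pixels'],b=b['pixels'])
for d,bx,n in ((a,(230,160,300,300),'scene'),(b,(300,185,400,225),'side')):
    m=mask(d,[174,120,60],[5,255,255],bx); c=biggest(m); print(n,c.min(0),c.max(0),c.mean(0), cv2.boxPoints(cv2.minAreaRect(c)).tolist())
    print(onz(d,[c.mean(0)],.155))
A=a['pixels'][150:310,190:510]; B=b['pixels'][140:300,200:420]
A=cv2.resize(A,None,fx=2.5,fy=2.5,interpolation=cv2.INTER_CUBIC)
cv2.imwrite('pics/c1.png',A[:,:,::-1])
cv2.imwrite('pics/c2.png',cv2.resize(B,None,fx=3.5,fy=3.5,interpolation=cv2.INTER_CUBIC)[:,:,::-1])
E
```

```text
scene [254 182] [270 228] [263.1091 205.8364] [[253.8378143310547, 227.9729766845703], [261.7297058105469, 180.6216278076172], [272.91888427734375, 182.4864959716797], [265.0270080566406, 229.8378448486328]]
[[ 0.5192 -0.2792  0.155 ]]
side [316 194] [378 218] [346.8905 205.5401] [[315.79833984375, 207.15687561035156], [377.15911865234375, 192.48365783691406], [379.78497314453125, 203.4644317626953], [318.4241943359375, 218.1376495361328]]
[[ 0.5168 -0.2853  0.155 ]]
```

View pics/c1.png

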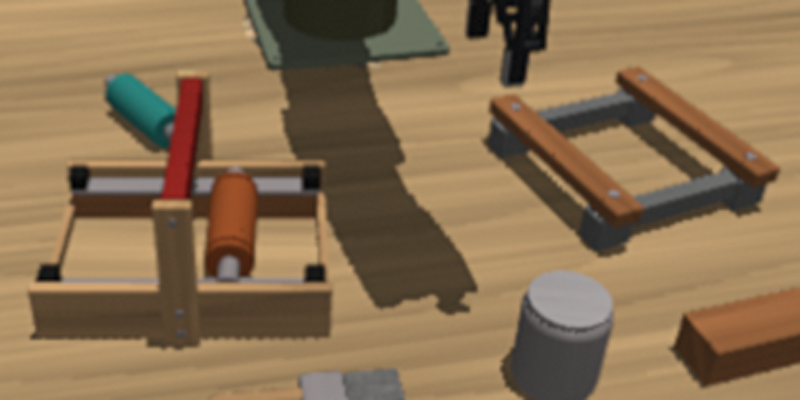

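View pics/c2.png

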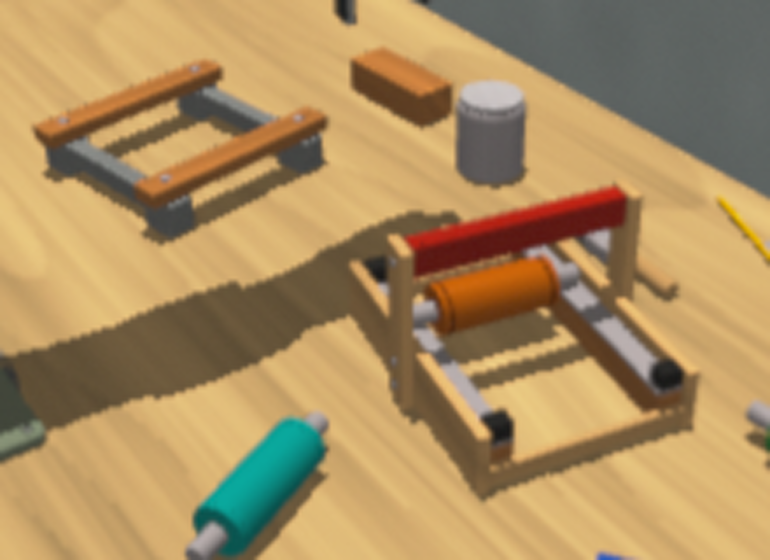

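The crops show the red handle at scene px (263,206) between two light uprights, with the amber roller offset to the +y side of it. The stand's four screws and batten corners are clear in both views. I'll triangulate the screws and handle next.

Run:
```python
from h import *
np.set_printoptions(precision=4,suppress=True)
a=manip.get_image('scene'); b=manip.get_image('side')
S=lambda l:np.array(l)/2.5+[190,150]-.3
T=lambda l:np.array(l)/3.5+[200,140]-.36
sc=tri(a,S([(641,77),(750,156),(514,106),(613,193)]),b,T([(63,119),(195,70),(162,180),(297,118)]))
print('screws',sc); c=sc[:,:3].mean(0); d=(sc[1]-sc[0]+sc[3]-sc[2])[:2]; e=(sc[0]-sc[2]+sc[1]-sc[3])[:2]
print('stand',c,np.degrees(np.arctan2(d[1],d[0])),np.degrees(np.arctan2(-e[0],e[1])))
# handle board corner ends: top edge
h=tri(a,S([(190,80),(178,200)]),b,T([(412,241),(612,193)])); print('handle top ends',h, h.mean(0))
# tray stops / outer corners top
t=tri(a,S([(232,175),(229,262)]),b,T([(427,310),(568,270)])); print('roller axle ends approx',t)
```

```text
screws [[0.3379 0.3109 0.0627 0.0008]
 [0.5239 0.3488 0.0601 0.0023]
 [0.371  0.1267 0.0592 0.0006]
 [0.5596 0.1635 0.061  0.0005]]
stand [0.4481 0.2375 0.0607] 11.271854114283862 10.540563855108637
handle top ends [[ 0.424  -0.262   0.1661  0.001 ]
 [ 0.621  -0.2938  0.1612  0.0005]] [ 0.5225 -0.2779  0.1636  0.0008]
roller axle ends approx [[ 0.4602 -0.2291  0.0638  0.0065]
 [ 0.605  -0.254   0.0665  0.0105]]
```

Measurements agree with the description:
- **Stand:** top centre at (0.448, 0.237), z 0.061, yaw about +11°. The screw spacing of 190 mm matches.
- **Handle:** top centre at about (0.522, -0.278, 0.164), yaw about -9°.

I'll hover over the tray for a wrist view.

jog_arm(
  moves="1 -5.56 -1.06 -1.2 0 0 0; 1 -5.56 -1.06 -1.2 0 0 0; 1 -5.56 -1.06 -1.2 0 0 0; 1 -5.56 -1.06 -1.2 0 0 0; 1 -5.56 -1.06 -1.2 0 0 0; 1 0 0 0 0 0 -0.18; 1 0 0 0 0 0 -0.18; 1 0 0 0 0 0 -0.18; 1 0 0 0 0 0 -0.18; 1 0 0 0 0 0 -0.18",
  newtons=100,
)

```text
t: 1.55
position: [0.5219, -0.278, 0.2912]
eef_rot: [-0.0, 0.326, 0.945, -0.0]
contact_force: [0.3, -0.1, 0.3]
grip_width: 0.0854
grip_force: 0.0
```

jog_arm(
  moves="1 0 0 0 0 0 -0.17; 1 0 0 0 0 0 -0.17; 1 0 0 0 0 0 -0.17; 1 0 0 0 0 0 0; 1 0 0 0 0 0 0; 1 0 0 0 0 0 0; 1 0 0 0 0 0 0; 1 0 0 0 0 0 0; 1 0 0 0 0 0 0; 1 0 0 0 0 0 0",
)

```text
t: 2.8
position: [0.522, -0.278, 0.2913]
eef_rot: [-0.0, 0.08, 0.997, -0.0]
contact_force: [-0.5, 0.3, -0.5]
grip_width: 0.0855
grip_force: 0.0
```

Run:
```python
from h import *
np.set_printoptions(precision=4,suppress=True)
s=manip.sense(); print(s['t'],s['position'],s['eef_rot'],s['joint_pos'],s['contact_force'])
w=manip.get_image('wrist'); print(w['K'],w['k1'],w['view'])
cv2.imwrite('pics/w1.png',w['pixels'][:,:,::-1])
print(proj(w,[[.522,-.278,.167],[.448,.237,.06]]))
```

```text
2.8 [ 0.522  -0.278   0.2913] [-0.0001  0.0804  0.9968 -0.    ] [ 0.6494  0.701  -0.4584  1.3086  0.311   1.202   1.5833] [-0.507   0.3472 -0.4618]
[[333.2433   0.     320.5299]
 [  0.     333.2433 199.37  ]
 [  0.       0.       1.    ]] -0.0637094726346423 [[ 0.1594  0.9872 -0.0005  0.1916]
 [-0.9457  0.1525 -0.2869  0.5904]
 [-0.2832  0.0462  0.9579 -0.2755]
 [ 0.      0.      0.      1.    ]]
[[320.8998 191.6509]
 [736.7186  43.9158]]
```

View pics/w1.png

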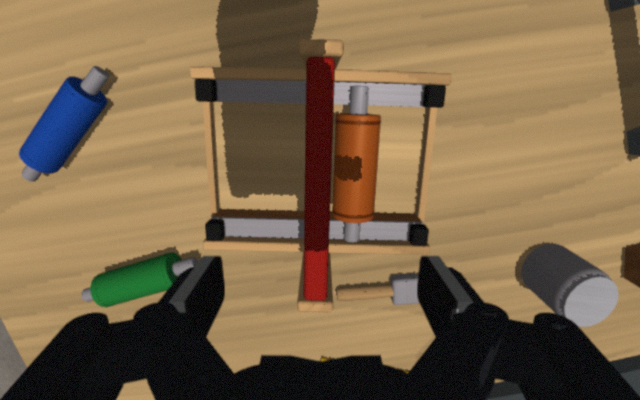

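Wrist view: red handle upright in the picture from about (320,57) to (317,300). The amber roller is at (357,165), to the right (+y) of the handle, and the brush is under the front right.

```bash
cat >> h.py <<'E'
def red_line(d,box,z=.167):
    m=mask(d,[172,120,40],[6,255,255],box); v,u=np.nonzero(m)
    L=[];R=[]
    for r in np.unique(v):
        q=u[v==r]
        if len(q)>8: L.append((q.min(),r)); R.append((q.max()+0.0,r))
    mid=(np.array(L)+np.array(R))/2.
    P=onz(d,mid,z); w=np.median([np.linalg.norm(x-y) for x,y in zip(onz(d,np.array(L,float)-[.5,0],z),onz(d,np.array(R,float)+[.5,0],z))])
    vx,vy,x0,y0=cv2.fitLine(P[:,:2].astype(np.float32),cv2.DIST_HUBER,0,.001,.001).ravel()
    if vx<0: vx,vy=-vx,-vy
    return P,w,np.array([vx,vy]),np.array([x0,y0])
E
python3 - <<'E'
from h import *
np.set_printoptions(precision=4,suppress=True)
w=manip.get_image('wrist'); a=manip.get_image('scene')
P,wd,dv,p0=red_line(w,(280,50,350,305))
print('width',wd,'yaw',np.degrees(np.arctan2(dv[1],dv[0])),p0,P[0],P[-1],(P[0]+P[-1])/2,len(P))
# heights: red end points in wrist vs scene
E1=tri(w,[P and 0] if 0 else [(321,56.5)],a,[(190+192/2.5,150+77/2.5)]);print(E1)
m=mask(a,[174,120,60],[5,255,255],(230,160,300,300)); c=biggest(m)
mw=mask(w,[172,120,40],[6,255,255],(280,50,350,305)); cw=biggest(mw)
print(tri(w,[cw[cw[:,1]>=cw[:,1].max()-1].mean(0),cw[cw[:,1]<=cw[:,1].min()+1].mean(0)],b:=a,[(262.5,230),(267.5,182)]))
# roller
mr=mask(w,[6,150,80],[16,255,255],(325,105,390,230)); r=cv2.minAreaRect(biggest(mr)); print(r)
q=onz(w,[r[0]],.075); n=np.array([-dv[1],dv[0]]); print('roller',q,'off y',(q[0,:2]-p0)@n)
# stops along rail: black
for bx in ((190,70,220,110),(415,75,450,115),(200,210,230,250),(405,215,435,250)):
    m=mask(w,[0,0,0],[179,255,35],bx); v,u=np.nonzero(m); g=onz(w,[(u.mean(),v.mean())],.06)[0]; print('stop',g,'off',(g[:2]-p0)@n,(g[:2]-p0)@dv)
E
```

```text
width 0.020645525638987538 yaw -10.568701 [ 0.5141 -0.2796] [ 0.4188 -0.2617  0.167 ] [ 0.6237 -0.2985  0.167 ] [ 0.5213 -0.2801  0.167 ] 244
[[ 0.4184 -0.2601  0.1648  0.0023]]
[[ 0.6256 -0.2955  0.1638  0.0094]
 [ 0.4184 -0.2594  0.1611  0.0043]]
((355.882568359375, 167.73065185546875), (42.204742431640625, 108.5865478515625), 3.012787342071533)
roller [[ 0.5263 -0.2399  0.075 ]] off y 0.04128663293162639
stop [ 0.4186 -0.3866  0.06  ] off -0.12265096693670251 -0.07426169666669524
stop [ 0.4637 -0.1453  0.06  ] off 0.12279209060695176 -0.07408717365809901
stop [ 0.5774 -0.4169  0.06  ] off -0.12337428036151088 0.08746525545548205
stop [ 0.6227 -0.1751  0.06  ] off 0.12263510428808805 0.08761706041507135
```

Tray centre is (0.5206, -0.2808), yaw -10.6°. The stops are symmetric to within 1 mm and the roller is 41 mm off towards +y. I'll descend and grip.

jog_arm(
  moves="1 0.09 -0.3 1.0 0 0 0.024; 1 0 0 2 0 0 0; 1 0 0 3 0 0 0; 1 0 0 3 0 0 0; 1 0 0 3 0 0 0; 1 0 0 2 0 0 0; 1 0 0 1.3 0 0 0; 1 0 0 0.7 0 0 0; 1 0 0 0 0 0 0; 1 0 0 0 0 0 0",
  newtons=100,
)

```text
t: 4.2
position: [0.5208, -0.2809, 0.1319]
eef_rot: [0.0, 0.092, 0.996, -0.0]
contact_force: [0.1, -1.5, -0.4]
grip_width: 0.0852
grip_force: 0.0
```

jog_arm(
  moves="0.6 0 0 0 0 0 0; 0.45 0 0 0 0 0 0; 0.35 0 0 0 0 0 0; 0.3 0 0 0 0 0 0; 0.25 0 0 0 0 0 0; 0.2 0 0 0 0 0 0; 0.1 0 0 0 0 0 0; 0 0 0 0 0 0 0; 0 0 0 0 0 0 0; 0 0 0 0 0 0 0",
)

```text
t: 5.45
position: [0.5206, -0.2807, 0.1315]
eef_rot: [0.0, 0.092, 0.996, 0.0]
contact_force: [-0.8, 0.7, 5.6]
grip_width: 0.0208
grip_force: 98.3
```

```bash
cat >> h.py <<'E'
def look(name=None):
    """roller axis offset from tray middle along tray y (mm), from wrist camera, in the tool frame of the grip"""
    s=manip.sense(); w=manip.get_image('wrist')
    if name: cv2.imwrite('pics/'+name,w['pixels'][:,:,::-1])
    return s,w
E
python3 - <<'E'
from h import *
np.set_printoptions(precision=4,suppress=True)
s,w=look('w2.png'); print(s['t'],s['position'],s['eef_rot'],s['contact_force'],s['torque'],s['grip_width'],s['grip_force'])
p=np.array([[.5206,-.2808,.167],[.5206,-.2808,.055],[.5263,-.2399,.075]]); print(proj(w,p))
E
```

```text
5.45 [ 0.5206 -0.2807  0.1315] [0.     0.0923 0.9957 0.    ] [-0.7692  0.6773  5.6219] [ 0.2937  0.2852 -0.0851] 0.020790806395373024 98.31800580024719
[[320.9955 305.2713]
 [320.8583 209.8387]
 [385.936  217.0195]]
```

View pics/w2.png

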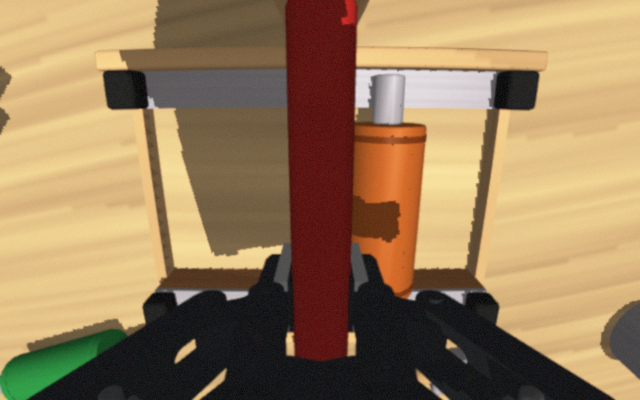

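The grip is good: width 20.8 mm, 98 N. In the wrist view the roller body's right edge is at column 425 and the handle covers columns 288–356, so I can track the roller by its visible edges. I'll set up a tracker and lift.

```bash
cat >> h.py <<'E'
from scipy.spatial.transform import Rotation as Ro
def roller(n=4,name=None,zg=.1315):
    """offsets (mm) of roller axis from under the handle along tool y, over n pictures; then fit pos & vel"""
    T=[];Y=[];info=[]
    for i in range(n):
        s=manip.sense(); w=manip.get_image('wrist')
        q=s['eef_rot']; R=Ro.from_quat([q[1],q[2],q[3],q[0]]).as_matrix()
        hsv=cv2.cvtColor(w['pixels'],cv2.COLOR_RGB2HSV)
        am=cv2.inRange(hsv,np.array([4,185,60]),np.array([16,255,255]))
        red=cv2.inRange(hsv,np.array([0,150,40]),np.array([2,255,255]))|cv2.inRange(hsv,np.array([170,150,40]),np.array([179,255,255]))
        est={'L':[],'R':[]}
        for v in range(155,236,4):
            u=np.nonzero(am[v,150:500])[0]+150; 
            if len(u)<2: continue
            for side,e in (('L',u.min()-.5),('R',u.max()+.5)):
                k=int(e); 
                if side=='R' and e<362 and 0: continue
                c,r=rays(w,[(e,v)]); c=R.T@(c-s['position']); d=R.T@r[0]
                y=c[1]+d[1]*((zg-.055-c[2])/d[2]); hw=.025*np.hypot(d[1],d[2])/abs(d[2])
                # edge counts only if it lies off the handle
                hid= 284<e<358
                if not hid: est[side].append(y+(hw if side=='L' else -hw))
        m={k:(round(1e3*np.median(x),1),len(x)) for k,x in est.items() if x}
        info.append(m); allv=[m[k][0] for k in m if m[k][1]>4]
        if allv: T.append(s['t']); Y.append(np.mean(allv))
    if name: cv2.imwrite('pics/'+name,w['pixels'][:,:,::-1])
    z=R[:,2]; print('t %.2f pos %s tilt(roll dir y-low)%.4f x %.4f'%(s['t'],np.round(s['position'],4),-R[2,1],-R[2,0]),'yaw',round(np.degrees(np.arctan2(R[1,1],R[0,1]))-90,2),'F',np.round(s['contact_force'],1),'grip',round(s['grip_width'],4))
    print(info)
    if len(T)>1: f=np.polyfit(np.array(T)-T[-1],Y,1); print('now %.1f mm, v %.1f mm/s'%(f[1],f[0]))
E
python3 - <<'E'
from h import *
roller(2)
d=np.load('pics/ab.npz'); a=manip.get_image('scene')
print('tin base',onz(a,[(413,307)],0),'tin top',onz(a,[(416,271)],.095),'offcut',onz(a,[(466,285),(525,275),(475,300)],.045), 'brush',onz(a,[(350,305)],.01))
E
```

```text
t 5.55 pos [ 0.5206 -0.2807  0.1315] tilt(roll dir y-low)-0.0000 x 0.0000 yaw -10.59 F [-1.8  2.2  5.8] grip 0.0207
[{'R': (np.float64(41.2), 21)}, {'R': (np.float64(41.1), 21)}]
now 41.1 mm, v -2.0 mm/s
tin base [[0.75859127 0.0251708  0.        ]] tin top [[0.74224881 0.02325062 0.095     ]] offcut [[0.75850765 0.14635249 0.045     ]
 [0.7568485  0.30145756 0.045     ]
 [0.80417757 0.14230083 0.045     ]] brush [[ 0.73358093 -0.11616616  0.01      ]]
```

jog_arm(
  moves="0 0 0 -0.2 0 0 0; 0 0 0 -0.4 0 0 0; 0 0 0 -0.5 0 0 0; 0 0 0 -0.6 0 0 0; 0 0 0 -0.7 -0.01 0 0; 0 0 0 -0.7 -0.01 0 0; 0 0 0 -0.7 0 0 0; 0 0 0 -0.6 0 0 0; 0 0 0 -0.4 0 0 0; 0 0 0 -0.2 0 0 0",
)

```text
t: 6.9
position: [0.5205, -0.2812, 0.1815]
eef_rot: [0.001, 0.092, 0.996, 0.01]
contact_force: [-1.0, 0.1, -8.4]
grip_width: 0.0208
grip_force: 98.2
```

```bash
python3 -c "
from h import *
roller(4)"
```

```text
t 7.05 pos [ 0.5205 -0.2812  0.1812] tilt(roll dir y-low)-0.0200 x -0.0003 yaw -10.59 F [ 0.2 -0.  -8.5] grip 0.0208
[{'R': (np.float64(33.5), 21)}, {'R': (np.float64(32.1), 21)}, {'R': (np.float64(30.4), 21)}, {'R': (np.float64(28.9), 21)}]
now 28.9 mm, v -31.0 mm/s
```

jog_arm(
  moves="0 0 0 -0.2 0.02 0 0; 0 0 0 -0.3 0.008 0 0; 0 0 0 -0.4 0 0 0; 0 0 0 -0.4 0 0 0; 0 0 0 -0.4 0.002 0 0; 0 0 0 -0.4 0 0 0; 0 0 0 -0.3 0 0 0; 0 0 0 -0.1 0 0 0; 0 0 0 0 0 0 0; 0 0 0 0 0 0 0",
)

```text
t: 8.35
position: [0.5205, -0.2811, 0.2061]
eef_rot: [-0.001, 0.092, 0.996, -0.005]
contact_force: [-0.2, 0.4, -8.7]
grip_width: 0.0207
grip_force: 98.3
```

```bash
python3 -c "
from h import *
roller(4,'w3.png')"
```

```text
t 8.50 pos [ 0.5205 -0.2811  0.2062] tilt(roll dir y-low)0.0100 x -0.0003 yaw -10.59 F [-0.3  0.3 -8.7] grip 0.0207
[{'R': (np.float64(9.6), 21)}, {'R': (np.float64(10.2), 21)}, {'R': (np.float64(10.7), 21)}, {'R': (np.float64(11.7), 21)}]
now 11.6 mm, v 13.6 mm/s
```

```bash
cat > plan.py <<'E'
import numpy as np
from scipy.optimize import least_squares, lsq_linear
dt=.005
def sim(y,v,th,b,beta,kap):
    """th,b arrays sampled at dt (rad, mm/s2)"""
    Y=[];V=[]
    for t,bb in zip(th,b):
        a=3500*(t+beta+kap*y)-bb/2.8
        y+=v*dt+.5*a*dt*dt; v+=a*dt; Y.append(y);V.append(v)
    return np.array(Y),np.array(V)
def prof(vals,v0,tau,T,t0=0):
    """piecewise-linear through row ends, delayed by tau"""
    tt=np.arange(0,T,dt); kn=np.arange(len(vals)+1)*.125+tau
    return np.interp(tt,kn,np.r_[v0,vals])
def plan(y,v,th0,move,tau,beta,kap,N,vel0=0.,thend=None,w=None):
    """move: shifts along tray y per row (mm), N rows. returns tilt increments for rows"""
    T=N*.125
    vel=np.r_[vel0,np.array(move)/.125]; 
    # row velocities constant within a row, smoothed: acceleration between row centres
    tt=np.arange(0,T,dt); vt=np.interp(tt,(np.arange(-1,N)+.5)*.125+tau,vel); b=np.gradient(vt,dt)
    f0=lambda x: prof(x,th0,tau,T)
    te=-(beta) if thend is None else thend
    base=np.zeros(N)
    def end(x): Y,V=sim(y,v,f0(x),b,beta,kap); return np.array([Y[-1],V[-1]])
    e0=end(base); J=np.array([end(base+np.eye(N)[k]*.01)-e0 for k in range(N)]).T/.01
    D=np.eye(N)-np.eye(N,k=-1); d0=np.r_[th0,np.zeros(N-1)]
    A=np.r_[J*10,1e3*D*3,1e3*np.eye(N)*.5,1e5*np.eye(N)[-2:]]; B=np.r_[-e0*10,3e3*d0,np.zeros(N),1e5*te*np.ones(2)]
    x=np.linalg.lstsq(A,B,rcond=None)[0]
    inc=np.round(np.diff(np.r_[th0,x]),4); xx=th0+np.cumsum(inc)
    Y,V=sim(y,v,f0(xx),b,beta,kap)
    print('tilt inc',inc.tolist()); print('tilt',np.round(xx,4).tolist()); print('y at rows',np.round(Y[24::25],1).tolist(),'v end',V[-1])
    return inc
E
cat > fit.py <<'E'
from plan import *
cmd=[(5.65,[0]*4+[-.01]*2+[0]*4),(7.10,[.02,.008,0,0,.002]+[0]*5)]
D=[(6.9,33.5),(6.95,32.1),(7.0,30.4),(7.05,28.9),(8.35,9.6),(8.4,10.2),(8.45,10.7),(8.5,11.7)]
kt=[5.65];kv=[0.]
for t0,inc in cmd:
    kt.append(t0);kv.append(kv[-1])
    for i,d in enumerate(inc): kt.append(t0+.125*(i+1)); kv.append(kv[-1]+d)
tt=np.arange(5.65,8.6,dt)
def run(p):
    th=np.interp(tt-p[0],kt,kv); th=np.where(tt<5.85,-p[1]-p[2]*41,th)
    return sim(41.1,0,th,0*tt,p[1],p[2])
res=lambda p:np.interp([d[0] for d in D],tt,run(p)[0])-[d[1] for d in D]
r=least_squares(res,[.08,.001,.0001],x_scale=[.05,.001,.0001]); print(r.x,np.round(r.fun,1))
Y,V=run(r.x); print(np.interp(8.55,tt,Y),np.interp(8.55,tt,V))
E
python3 fit.py
```

```text
[-0.11828812 -0.00037322  0.00016172] [ 0.2  0.   0.1 -0.2  0.  -0.   0.1 -0.1]
12.459778950802978 18.276036034343946
```

View pics/w3.png

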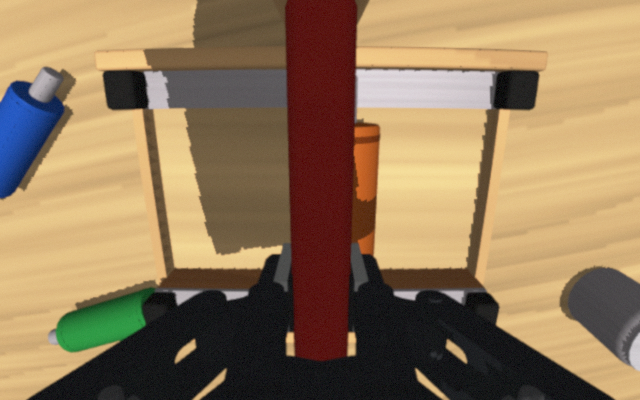

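The picture confirms the tray is rigid in the grip, with the roller's right edge at column 380, about 12 mm off. The roller's response fits the given dynamics plus a small sag term. Next I'll plan the first half of the carry, with tilt compensation that also centres the roller.

```bash
cat > seg.py <<'E'
import sys
from plan import *
def seg(p0,p1,yaw0,yaw1,N,acc,y,v,th0,tau=-.08,beta=-.0004,kap=.00016,dz=0.,hold=0):
    """p in m world, yaw deg of tray; rest-to-rest trapezoid over N rows then hold rows"""
    k=np.arange(N); w=np.minimum(np.minimum((k+.5)/acc,(N-k-.5)/acc),1); w=np.r_[w/w.sum(),np.zeros(hold)]
    yw=np.radians(yaw0)+np.radians(yaw1-yaw0)*np.cumsum(w); ys=np.r_[np.radians(yaw0),yw[:-1]]
    d=np.array(p1)-p0; rows=[]; mv=[]
    for i in range(N+hold):
        ty=np.array([-np.sin(ys[i]),np.cos(ys[i])]); tx=np.array([-np.cos(ys[i]),-np.sin(ys[i])])
        rows.append([100*w[i]*d@tx,100*w[i]*d@ty]); mv.append(1e3*w[i]*d@ty)
    inc=plan(y,v,th0,mv,tau,beta,kap,N+hold)
    for i,r in enumerate(rows):
        if i%10==0: print()
        print('0 %.2f %.2f %.2f %.4f 0 %.4f; '%(r[0],r[1],-100*dz*w[i],inc[i],-(yw[i]-ys[i])),end='')
    print()
if __name__=='__main__':
    P0=np.array([.5205,-.2811]);P1=np.array([.448,.2375])
    seg(P0,(P0+P1)/2,-10.59,0.2,20,7,12.5,18.3,.010,dz=.008)
E
python3 seg.py
```

```text
tilt inc [0.0005, -0.0003, -0.0011, -0.0017, -0.0022, -0.0025, -0.0027, -0.0028, -0.0028, -0.0027, -0.0024, -0.002, -0.0015, -0.0008, 0.0001, 0.0013, 0.0028, 0.0045, 0.0067, 0.0]
tilt [0.0105, 0.0102, 0.0091, 0.0074, 0.0052, 0.0027, -0.0, -0.0028, -0.0056, -0.0083, -0.0107, -0.0127, -0.0142, -0.015, -0.0149, -0.0136, -0.0108, -0.0063, 0.0004, 0.0004]
y at rows [14.6, 16.5, 17.9, 19.0, 19.6, 19.5, 18.9, 18.1, 17.2, 16.0, 14.4, 12.2, 9.6, 7.1, 4.8, 2.8, 1.1, 0.0, -0.2, -0.0] v end 1.325027226978377

0 0.05 0.14 -0.00 0.0005 0 -0.0010; 0 0.14 0.41 -0.01 -0.0003 0 -0.0031; 0 0.23 0.68 -0.02 -0.0011 0 -0.0052; 0 0.31 0.96 -0.03 -0.0017 0 -0.0072; 0 0.39 1.23 -0.04 -0.0022 0 -0.0093; 0 0.46 1.51 -0.05 -0.0025 0 -0.0114; 0 0.53 1.79 -0.06 -0.0027 0 -0.0135; 0 0.54 1.94 -0.06 -0.0028 0 -0.0145; 0 0.51 1.95 -0.06 -0.0028 0 -0.0145; 0 0.49 1.95 -0.06 -0.0027 0 -0.0145; 
0 0.46 1.96 -0.06 -0.0024 0 -0.0145; 0 0.43 1.97 -0.06 -0.0020 0 -0.0145; 0 0.40 1.97 -0.06 -0.0015 0 -0.0145; 0 0.35 1.84 -0.06 -0.0008 0 -0.0135; 0 0.27 1.56 -0.05 0.0001 0 -0.0114; 0 0.21 1.28 -0.04 0.0013 0 -0.0093; 0 0.15 1.00 -0.03 0.0028 0 -0.0072; 0 0.10 0.71 -0.02 0.0045 0 -0.0052; 0 0.06 0.43 -0.01 0.0067 0 -0.0031; 0 0.02 0.14 -0.00 0.0000 0 -0.0010;
```

jog_arm(
  moves="0 0.05 0.14 0 0.0005 0 -0.001; 0 0.14 0.41 -0.02 -0.0003 0 -0.003; 0 0.23 0.68 -0.04 -0.0011 0 -0.005; 0 0.31 0.96 -0.06 -0.0017 0 -0.007; 0 0.39 1.23 -0.08 -0.0022 0 -0.0095; 0 0.46 1.51 -0.08 -0.0025 0 -0.0115; 0 0.53 1.79 -0.08 -0.0027 0 -0.0135; 0 0.54 1.94 -0.08 -0.0028 0 -0.0145; 0 0.51 1.95 -0.08 -0.0028 0 -0.0145; 0 0.49 1.95 -0.08 -0.0027 0 -0.0145",
)

```text
t: 9.8
position: [0.5023, -0.15, 0.2121]
eef_rot: [0.0, 0.045, 0.999, 0.004]
contact_force: [-0.3, 0.7, -8.0]
grip_width: 0.0208
grip_force: 98.3
```

jog_arm(
  moves="0 0.46 1.96 -0.06 -0.0024 0 -0.0145; 0 0.43 1.97 -0.06 -0.002 0 -0.0145; 0 0.4 1.97 -0.06 -0.0015 0 -0.0145; 0 0.35 1.84 -0.04 -0.0008 0 -0.0135; 0 0.27 1.56 -0.02 0.0001 0 -0.0115; 0 0.21 1.28 0 0.0013 0 -0.0095; 0 0.15 1 0 0.0028 0 -0.007; 0 0.1 0.71 0 0.0045 0 -0.005; 0 0.06 0.43 0 0.0067 0 -0.003; 0 0.02 0.14 0 0 0 -0.001",
)

```text
t: 11.05
position: [0.4843, -0.0217, 0.216]
eef_rot: [0.0, -0.002, 1.0, -0.0]
contact_force: [0.6, -0.9, -8.7]
grip_width: 0.0209
grip_force: 98.3
```

```bash
python3 -c "
from h import *
roller(4,'w4.png')"
```

```text
t 11.20 pos [ 0.4843 -0.0221  0.2159] tilt(roll dir y-low)0.0005 x 0.0009 yaw 0.16 F [-0.3 -0.2 -8.6] grip 0.0205
[{'R': (np.float64(4.3), 21)}, {'R': (np.float64(5.5), 21)}, {'R': (np.float64(6.4), 21)}, {'R': (np.float64(7.0), 21)}]
now 7.1 mm, v 18.0 mm/s
```

```bash
python3 -c "
from seg import *
seg(np.array([.4843,-.0221]),np.array([.448,.2375]),.16,11,20,7,7.9,18,.0005)"
```

```text
tilt inc [0.0057, 0.0037, 0.0016, -0.0, -0.0013, -0.0023, -0.003, -0.0035, -0.0038, -0.0038, -0.0036, -0.0032, -0.0026, -0.0017, -0.0005, 0.0011, 0.0031, 0.0055, 0.0086, 0.0]
tilt [0.0062, 0.0099, 0.0115, 0.0115, 0.0102, 0.0079, 0.0049, 0.0014, -0.0024, -0.0062, -0.0098, -0.013, -0.0156, -0.0173, -0.0178, -0.0167, -0.0136, -0.0081, 0.0005, 0.0005]
y at rows [9.8, 11.3, 12.3, 13.1, 13.5, 13.4, 13.1, 12.8, 12.5, 12.1, 11.3, 9.9, 8.1, 6.2, 4.5, 2.9, 1.5, 0.6, 0.5, 0.8] v end 2.6585698260538093

0 0.02 0.14 -0.00 0.0057 0 -0.0010; 0 0.06 0.43 -0.00 0.0037 0 -0.0031; 0 0.09 0.71 -0.00 0.0016 0 -0.0052; 0 0.13 1.00 -0.00 -0.0000 0 -0.0073; 0 0.15 1.29 -0.00 -0.0013 0 -0.0094; 0 0.17 1.57 -0.00 -0.0023 0 -0.0114; 0 0.18 1.86 -0.00 -0.0030 0 -0.0135; 0 0.17 2.01 -0.00 -0.0035 0 -0.0146; 0 0.14 2.01 -0.00 -0.0038 0 -0.0146; 0 0.11 2.01 -0.00 -0.0038 0 -0.0146; 
0 0.08 2.01 -0.00 -0.0036 0 -0.0146; 0 0.05 2.02 -0.00 -0.0032 0 -0.0146; 0 0.03 2.02 -0.00 -0.0026 0 -0.0146; 0 -0.00 1.87 -0.00 -0.0017 0 -0.0135; 0 -0.02 1.58 -0.00 -0.0005 0 -0.0114; 0 -0.04 1.30 -0.00 0.0011 0 -0.0094; 0 -0.04 1.01 -0.00 0.0031 0 -0.0073; 0 -0.03 0.72 -0.00 0.0055 0 -0.0052; 0 -0.02 0.43 -0.00 0.0086 0 -0.0031; 0 -0.01 0.14 -0.00 0.0000 0 -0.0010;
```

jog_arm(
  moves="0 0.02 0.14 0 0.0055 0 -0.001; 0 0.06 0.43 0 0.0035 0 -0.003; 0 0.09 0.71 0 0.0015 0 -0.005; 0 0.13 1 0 0 0 -0.0075; 0 0.15 1.29 0 -0.0015 0 -0.0095; 0 0.17 1.57 0 -0.0025 0 -0.0115; 0 0.18 1.86 0 -0.003 0 -0.0135; 0 0.17 2.01 0 -0.0035 0 -0.0145; 0 0.14 2.01 0 -0.0038 0 -0.0145; 0 0.11 2.01 0 -0.004 0 -0.0145",
)

```text
t: 12.5
position: [0.466, 0.1094, 0.2153]
eef_rot: [0.0, -0.05, 0.999, 0.004]
contact_force: [-0.5, 0.0, -8.9]
grip_width: 0.0209
grip_force: 98.3
```

jog_arm(
  moves="0 0.08 2.01 0 -0.005 0 -0.0145; 0 0.05 2.02 0 -0.0035 0 -0.0145; 0 0.03 2.02 0 -0.0026 0 -0.0145; 0 0 1.87 0 -0.0017 0 -0.0135; 0 -0.02 1.58 0 -0.0005 0 -0.0115; 0 -0.04 1.3 0 0.0011 0 -0.0095; 0 -0.04 1.01 0 0.0031 0 -0.0075; 0 -0.03 0.72 0 0.0055 0 -0.005; 0 -0.02 0.43 0 0.0105 0 -0.003; 0 -0.01 0.14 0 0.0015 0 -0.001",
)

```text
t: 13.75
position: [0.4481, 0.2378, 0.2173]
eef_rot: [0.001, -0.096, 0.995, -0.001]
contact_force: [0.8, 0.2, -9.7]
grip_width: 0.0206
grip_force: 98.4
```

```bash
python3 -c "
from h import *
roller(4,'w5.png')"
```

```text
t 13.90 pos [0.4482 0.2374 0.2173] tilt(roll dir y-low)0.0014 x 0.0020 yaw 10.99 F [-1.  -0.2 -9. ] grip 0.0205
[{'L': (np.float64(-20.1), 21)}, {'L': (np.float64(-20.2), 21)}, {'L': (np.float64(-20.0), 21)}, {'L': (np.float64(-20.0), 21)}]
now -20.0 mm, v 1.0 mm/s
```

View pics/w5.png

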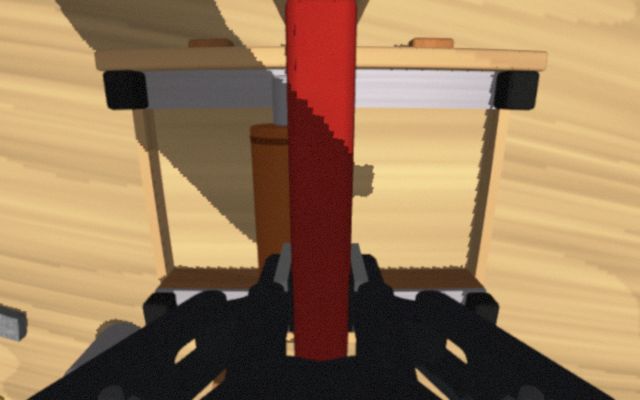

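Wrist view: the tray is over the stand, with batten ends at (211,42) and (433,42), symmetric about the handle. The roller is at rest 20 mm off towards -y (left edge at column 251). I'll centre it while lowering a little.

```bash
python3 -c "
from plan import *
for k in (.00016,.00008): plan(-20,1,.0014,[0]*16,-.08,-.0002,k,16)"
```

```text
tilt inc [0.0056, 0.0035, 0.0013, -0.0004, -0.0016, -0.0025, -0.0031, -0.0033, -0.0032, -0.0028, -0.002, -0.0009, 0.0006, 0.0025, 0.005, 0.0]
tilt [0.007, 0.0105, 0.0118, 0.0114, 0.0098, 0.0073, 0.0042, 0.0009, -0.0023, -0.0051, -0.0071, -0.008, -0.0074, -0.0049, 0.0001, 0.0001]
y at rows [-19.8, -19.3, -18.3, -16.9, -15.1, -12.9, -10.6, -8.3, -6.2, -4.3, -2.8, -1.7, -1.1, -0.9, -0.7, -0.6] v end 0.9712925402775634
tilt inc [0.0049, 0.003, 0.001, -0.0005, -0.0016, -0.0024, -0.0029, -0.0031, -0.0029, -0.0025, -0.0018, -0.0007, 0.0008, 0.0026, 0.005, 0.0]
tilt [0.0063, 0.0093, 0.0103, 0.0098, 0.0082, 0.0058, 0.0029, -0.0002, -0.0031, -0.0056, -0.0074, -0.0081, -0.0073, -0.0047, 0.0003, 0.0003]
y at rows [-19.8, -19.2, -18.2, -16.7, -14.8, -12.6, -10.3, -8.0, -5.9, -4.0, -2.5, -1.5, -0.9, -0.6, -0.4, -0.3] v end 1.3755554190012784
```

jog_arm(
  moves="0 0 0 0.05 0.0053 0.002 0; 0 0 0 0.1 0.0033 0 0; 0 0 0 0.15 0.0012 0 0; 0 0 0 0.15 -0.0004 0 0; 0 0 0 0.15 -0.0016 0 0; 0 0 0 0.15 -0.0025 0 0; 0 0 0 0.15 -0.003 0 0; 0 0 0 0.1 -0.0032 0 0; 0 0 0 0.05 -0.003 0 0; 0 0 0 0 -0.0026 0 0",
)

```text
t: 15.2
position: [0.4482, 0.2375, 0.2068]
eef_rot: [-0.0, -0.096, 0.995, 0.003]
contact_force: [-0.3, -0.2, -8.6]
grip_width: 0.0214
grip_force: 98.4
```

```bash
python3 -c "
from h import *
roller(4)"
```

```text
t 15.35 pos [0.4482 0.2375 0.2068] tilt(roll dir y-low)-0.0053 x 0.0001 yaw 11.01 F [-0.3  0.4 -8.9] grip 0.0207
[{'L': (np.float64(-4.0), 21)}, {'L': (np.float64(-3.4), 21)}, {'L': (np.float64(-2.9), 21)}, {'L': (np.float64(-2.6), 21)}]
now -2.5 mm, v 9.4 mm/s
```

```bash
python3 -c "
from plan import *
plan(-2.1,8,-.0053,[0]*10,-.08,-.0002,.00012,10)"
```

```text
tilt inc [0.0006, 0.0007, 0.0008, 0.0008, 0.0008, 0.0007, 0.0006, 0.0004, 0.0001, 0.0]
tilt [-0.0047, -0.004, -0.0032, -0.0024, -0.0016, -0.0009, -0.0003, 0.0001, 0.0002, 0.0002]
y at rows [-1.2, -0.6, -0.2, 0.0, 0.1, 0.2, 0.2, 0.2, 0.2, 0.2] v end -0.011154102320902932
```

jog_arm(
  moves="0 0 0 0.1 0.0006 0 0; 0 0 0 0.1 0.0007 0 0; 0 0 0 0.1 0.0008 0 0; 0 0 0 0.1 0.0008 0 0; 0 0 0 0.1 0.0008 0 0; 0 0 0 0 0.0007 0 0; 0 0 0 0 0.0006 0 0; 0 0 0 0 0.0004 0 0; 0 0 0 0 0.0001 0 0; 0 0 0 0 0 0 0",
)

```text
t: 16.65
position: [0.4482, 0.2375, 0.2018]
eef_rot: [0.0, -0.096, 0.995, -0.0]
contact_force: [0.2, -0.2, -7.7]
grip_width: 0.0208
grip_force: 98.4
```

```bash
python3 -c "
from h import *
roller(4,'w6.png')"
```

```text
t 16.80 pos [0.4482 0.2375 0.2018] tilt(roll dir y-low)0.0002 x 0.0001 yaw 11.01 F [ 0.3 -0.6 -8.9] grip 0.0211
[{'L': (np.float64(-8.3), 21)}, {'L': (np.float64(-8.7), 21)}, {'L': (np.float64(-8.7), 21)}, {'L': (np.float64(-8.8), 21)}]
now -8.8 mm, v -3.0 mm/s
```

```bash
cat > fit2.py <<'E'
from plan import *
cmd=[(13.95,[.0053,.0033,.0012,-.0004,-.0016,-.0025,-.003,-.0032,-.003,-.0026]),(15.4,[.0006,.0007,.0008,.0008,.0008,.0007,.0006,.0004,.0001,0])]
D=[(13.75,-20.1),(13.8,-20.2),(13.85,-20),(13.9,-20),(15.2,-4),(15.25,-3.4),(15.3,-2.9),(15.35,-2.6),(16.65,-8.3),(16.7,-8.7),(16.75,-8.7),(16.8,-8.8)]
import json,os
if os.path.exists('more.json'):
    m=json.load(open('more.json')); cmd+=m['cmd']; D+=m['D']
def run(p,te):
    kt=[13.7];kv=[.0014]
    for t0,inc in cmd:
        kt.append(t0);kv.append(kv[-1])
        for i,d in enumerate(inc): kt.append(t0+.125*(i+1)); kv.append(kv[-1]+d)
    tt=np.arange(13.75,te,dt); return tt,*sim(-20.1,p[3],np.interp(tt-p[0],kt,kv),0*tt,p[1],p[2])
def res(p):
    tt,Y,V=run(p,D[-1][0]+.1); return np.r_[np.interp([d[0] for d in D],tt,Y)-[d[1] for d in D],(p[0]+.06)/.05,(p[2]-.00012)/.0001]
r=least_squares(res,[-.06,-.001,.0001,0],x_scale=[.05,.001,.0001,5]); print(r.x,np.round(r.fun,1))
te=D[-1][0]+.05; tt,Y,V=run(r.x,te+.02); y,v=np.interp(te,tt,Y),np.interp(te,tt,V); th=.0014+sum(sum(c[1]) for c in cmd); print(y,v,th)
plan(y,v,th,[0]*10,*r.x[:3],10)
E
python3 fit2.py
```

```text
[-6.97240814e-02 -1.96318371e-03  9.52096675e-05  4.40308813e+00] [ 0.   0.3  0.3  0.5 -0.  -0.1 -0.1 -0.1  0.5  0.4 -0.2 -0.6 -0.2 -0.2]
-10.035708894381715 -12.240271599369295 0.0003999999999999991
tilt inc [0.0142, 0.006, -0.0011, -0.0057, -0.0078, -0.0075, -0.0049, 0.0003, 0.008, 0.0]
tilt [0.0146, 0.0206, 0.0195, 0.0138, 0.006, -0.0015, -0.0064, -0.0061, 0.0019, 0.0019]
y at rows [-11.3, -11.8, -11.4, -10.2, -8.7, -7.2, -6.1, -5.4, -5.0, -4.6] v end 2.901394567518994
```

```bash
cat > fit3.py <<'E'
import numpy as np, json, os
from scipy.optimize import least_squares
dt=.005
def sim(y,v,th,p):
    beta,kap,f,d=p; Y=[];V=[]
    for t in th:
        Y.append(y);V.append(v)
        a=3500*(t+beta+kap*y)-d*v-f*np.tanh(v/.8)
        v+=a*dt; y+=v*dt
    return np.array(Y),np.array(V)
A=dict(y0=41.1,th0=0,t0=5.85,cmd=[(5.65,[0]*4+[-.01]*2+[0]*4),(7.10,[.02,.008,0,0,.002]+[0]*5)],D=[(6.9,33.5),(6.95,32.1),(7.0,30.4),(7.05,28.9),(8.35,9.6),(8.4,10.2),(8.45,10.7),(8.5,11.7)])
B=dict(y0=-20.1,th0=.0014,t0=13.75,cmd=[(13.95,[.0053,.0033,.0012,-.0004,-.0016,-.0025,-.003,-.0032,-.003,-.0026]),(15.4,[.0006,.0007,.0008,.0008,.0008,.0007,.0006,.0004,.0001,0])],
 D=[(13.75,-20.1),(13.8,-20.2),(13.85,-20),(13.9,-20),(15.2,-4),(15.25,-3.4),(15.3,-2.9),(15.35,-2.6),(16.65,-8.3),(16.7,-8.7),(16.75,-8.7),(16.8,-8.8)])
if os.path.exists('more.json'):
    m=json.load(open('more.json')); B['cmd']+=m['cmd']; B['D']+=m['D']
def run(S,p,v0,te):
    kt=[S['cmd'][0][0]-1];kv=[S['th0']]
    for t0,inc in S['cmd']:
        kt.append(t0);kv.append(kv[-1])
        for i,d in enumerate(inc): kt.append(t0+.125*(i+1)); kv.append(kv[-1]+d)
    tt=np.arange(S['t0'],te+.01,dt); th=np.interp(tt+.06,kt,kv); return (tt,th)+sim(S['y0'],v0,th,p)
def res(q):
    p=q[:4]; out=[]
    for S,v0,b in ((A,0,q[5]),(B,q[4],q[0])):
        tt,th,Y,V=run(S,[b,*p[1:]],v0,S['D'][-1][0]+.06); out.append(np.interp([d[0] for d in S['D']],tt,Y)-[d[1] for d in S['D']])
    return np.r_[out[0],out[1],q[0]/.002,q[5]/.002,(q[1]-.00005)/.0001]
if __name__=='__main__':
    best=min((least_squares(res,[0,1e-4,f,d,0,0],x_scale=[.001,1e-4,5,.3,5,.001],bounds=([-.01,-1e-3,0,0,-20,-.01],[.01,1e-3,60,3,20,.01])) for f in (2,8) for d in (.05,.5)),key=lambda r:r.cost)
    q=best.x; print('beta,kap,f,d,v0,betaA',q,np.round(best.fun,1))
    te=B['D'][-1][0]+.05; tt,th,Y,V=run(B,q[:4],q[4],te); y,v,th0=Y[-1],V[-1],th[-1]; print(y,v,th0)
    N=10
    def pl(x):
        k=np.r_[th0,x]; t=np.arange(0,(N+4)*.125,dt); th=np.interp(t+.06,np.arange(N+1)*.125,k); return sim(y,v,th,q[:4])
    def r2(x):
        Y,V=pl(x); n=int(N*.125/dt); return np.r_[3*Y[n],3*V[n],.5*Y[-1],300*np.diff(np.r_[th0,x]),100*(x[-2:]+q[0])*5]
    x=least_squares(r2,np.zeros(N)).x; inc=np.round(np.diff(np.r_[th0,x]),4); Y,V=pl(th0+np.cumsum(inc))
    print(inc.tolist(),np.round(th0+np.cumsum(inc),4).tolist()); print(np.round(Y[24::25],1).tolist(),np.round(V[24::25],1).tolist())
E
python3 fit3.py
```

```text
beta,kap,f,d,v0,betaA [-1.39386600e-03  1.00132871e-04  2.62596137e-19  3.33437318e-01
  5.43407310e+00  4.12672048e-04] [ 0.1 -0.   0.  -0.2 -0.  -0.   0.2 -0.1  0.   0.4  0.4  0.6  0.1 -0.1
 -0.2 -0.2  0.4  0.3 -0.1 -0.4 -0.7  0.2  0.5]
-9.756092383794037 -9.02750063411522 0.0003999999999999993
[0.0146, 0.0064, -0.0008, -0.0058, -0.0084, -0.0086, -0.0064, -0.0015, 0.0061, 0.0013] [0.015, 0.0214, 0.0206, 0.0148, 0.0064, -0.0022, -0.0086, -0.0101, -0.004, -0.0027]
[-10.6, -10.6, -9.6, -7.9, -5.7, -3.6, -2.0, -1.0, -0.5, -0.2, -0.3, -0.5, -0.9, -1.6] [-4.1, 3.7, 11.1, 16.1, 17.6, 15.5, 10.9, 5.8, 2.8, 0.8, -1.0, -2.7, -4.4, -6.0]
```

```bash
sed -i 's/round(1e3\*np.median(x),1)/round(1e3*float(np.mean(x)),2)/; s/range(155,236,4)/range(155,240,2)/' h.py; python3 -c "
from h import *
roller(7)"
```

```text
t 17.15 pos [0.4482 0.2375 0.2018] tilt(roll dir y-low)0.0002 x 0.0001 yaw 11.01 F [-0.3 -0.3 -8.4] grip 0.021
[{'L': (-8.85, 43)}, {'L': (-9.02, 43)}, {'L': (-9.18, 43)}, {'L': (-9.39, 43)}, {'L': (-9.51, 43)}, {'L': (-9.56, 43)}, {'L': (-9.84, 43)}]
now -9.8 mm, v -3.1 mm/s
```

jog_arm(
  moves="0 0 0 0 0.0105 0 0; 0 0 0 0 0 0 0; 0 0 0 0 0 0 0; 0 0 0 0 0 0 0; 0 0 0 0 0 0 0; 0 0 0 0 -0.0212 0 0; 0 0 0 0 0 0 0; 0 0 0 0 0 0 0; 0 0 0 0 0 0 0; 0 0 0 0 0.011 0 0",
)

```text
t: 18.45
position: [0.4482, 0.2374, 0.2018]
eef_rot: [0.0, -0.096, 0.995, -0.001]
contact_force: [-0.6, -0.3, -8.5]
grip_width: 0.0206
grip_force: 98.4
```

```bash
python3 -c "
from h import *
roller(5)"
```

```text
t 18.65 pos [0.4481 0.2377 0.2018] tilt(roll dir y-low)0.0005 x 0.0001 yaw 11.03 F [-0.5 -0.1 -7.6] grip 0.0211
[{'R': (0.41, 22)}, {'R': (0.22, 19)}, {'R': (-0.04, 15)}, {'R': (-0.27, 6)}, {'R': (-0.3, 4)}]
now -0.3 mm, v -4.6 mm/s
```

Run:
```python
t=open('h.py').read()
t=t.replace("hid= 284<e<358","ru=np.nonzero(red[v,270:375])[0]+270; hid=len(ru)>0 and ru.min()-2.5<e<ru.max()+2.5")
open('h.py','w').write(t)
```

jog_arm(
  moves="0 0 0 0 0.0045 0 0; 0 0 0 0 0 0 0; 0 0 0 0 0 0 0; 0 0 0 0 -0.0045 0 0; 0 0 0 0 0 0 0; 0 0 0 0 0 0 0; 0 0 0 0 0 0 0; 0 0 0 0 0 0 0; 0 0 0 0 0 0 0; 0 0 0 0 0 0 0",
)

```text
t: 19.95
position: [0.4482, 0.2375, 0.2018]
eef_rot: [0.0, -0.096, 0.995, -0.0]
contact_force: [1.0, -0.2, -9.1]
grip_width: 0.0204
grip_force: 98.4
```

```bash
python3 -c "
from h import *
roller(6,'w7.png')
x=cv2.imread('pics/w7.png')[100:260,240:400]; cv2.imwrite('pics/w7c.png',cv2.resize(x,None,fx=3.5,fy=3.5,interpolation=cv2.INTER_NEAREST))"
```

```text
t 20.20 pos [0.4482 0.2375 0.2018] tilt(roll dir y-low)0.0005 x 0.0001 yaw 11.01 F [ 0.6 -0.4 -8.9] grip 0.0204
[{'L': (1.31, 43), 'R': (-0.49, 43)}, {'L': (1.45, 43), 'R': (-0.38, 43)}, {'L': (1.6, 43), 'R': (-0.28, 43)}, {'L': (1.79, 43), 'R': (-0.13, 43)}, {'L': (1.92, 43), 'R': (-0.08, 43)}, {'L': (1.94, 43), 'R': (-0.12, 43)}]
now 1.0 mm, v 2.2 mm/s
```

View pics/w7c.png

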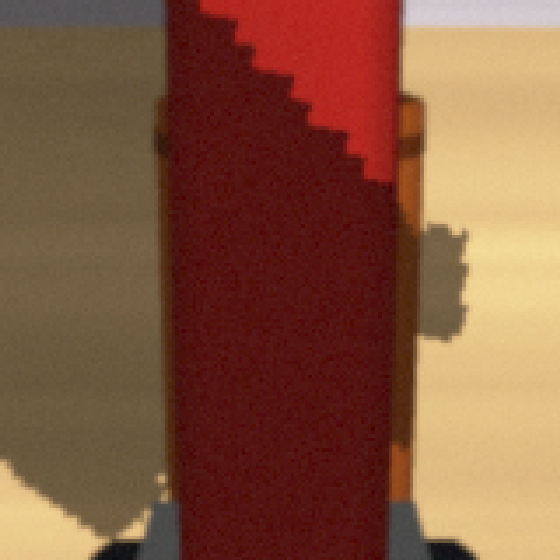

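The crop shows roller slivers on both sides of the handle (left about 3 px, right about 7 px), so it sits about +1 mm off and drifts slowly. I'll damp that.

jog_arm(
  moves="0 0 0 0 -0.003 0 0; 0 0 0 0 0 0 0; 0 0 0 0 0.003 0 0; 0 0 0 0 0 0 0; 0 0 0 0 0 0 0; 0 0 0 0 0 0 0; 0 0 0 0 0 0 0; 0 0 0 0 0 0 0; 0 0 0 0 0 0 0; 0 0 0 0 0 0 0",
)

```text
t: 21.5
position: [0.4482, 0.2375, 0.2018]
eef_rot: [0.0, -0.096, 0.995, -0.0]
contact_force: [0.4, -0.1, -8.6]
grip_width: 0.0211
grip_force: 98.4
```

```bash
python3 -c "
from h import *
roller(5)
# stand check
np.set_printoptions(precision=4,suppress=True)
for n in ('scene','side'): 
    d=manip.get_image(n); cv2.imwrite('pics/'+n+'2.png',d['pixels'][:,:,::-1])
"
```

```text
t 21.70 pos [0.4482 0.2375 0.2018] tilt(roll dir y-low)0.0005 x 0.0001 yaw 11.01 F [-0.7  0.5 -8. ] grip 0.0209
[{'L': (1.6, 43), 'R': (-0.33, 43)}, {'L': (1.61, 43), 'R': (-0.32, 43)}, {'L': (1.58, 43), 'R': (-0.35, 43)}, {'L': (1.6, 43), 'R': (-0.34, 43)}, {'L': (1.72, 42), 'R': (-0.27, 43)}]
now 0.7 mm, v 0.3 mm/s
```

jog_arm(
  moves="0 0 0 0 0 0 0; 0 0 0 0 0 0 0; 0 0 0 0 0 0 0; 0 0 0 0 0 0 0; 0 0 0 0 0 0 0; 0 0 0 0 0 0 0; 0 0 0 0 0 0 0; 0 0 0 0 0 0 0; 0 0 0 0 0 0 0; 0 0 0 0 0 0 0",
)

```text
t: 23.1
position: [0.4482, 0.2375, 0.2018]
eef_rot: [0.0, -0.096, 0.995, -0.0]
contact_force: [0.3, 0.7, -8.3]
grip_width: 0.021
grip_force: 98.4
```

Run:
```python
from h import *
np.set_printoptions(precision=4,suppress=True)
roller(3)
s=manip.sense(); w=manip.get_image('wrist'); cv2.imwrite('pics/w8.png',w['pixels'][:,:,::-1])
q=s['eef_rot']; R=Ro.from_quat([q[1],q[2],q[3],q[0]]).as_matrix()
m=mask(w,[4,120,60],[15,255,255],(160,15,480,62)); 
for x0,x1 in ((160,270),(370,480)):
    k=m.copy(); k[:,:x0]=0; k[:,x1:]=0; c=biggest(k); print(c.min(0),c.max(0))
    v=int(np.median(c[:,1])); u=np.nonzero(k[v])[0]
    e=np.array([(u.min()-.5,v),(u.max()+.5,v),((u.min()+u.max())/2,c[:,1].min()-.5)])
    P=onz(w,e,.0605)-s['position']; T=P@R; print('tray x,y of batten edges L,R, far end',np.c_[-T[:,0],T[:,1]])
# stand yaw from the first pictures: long edges of each batten's top face in the side view
```

```text
t 23.20 pos [0.4482 0.2375 0.2018] tilt(roll dir y-low)0.0005 x 0.0001 yaw 11.01 F [-0.1 -1.  -8.9] grip 0.0207
[{'L': (1.6, 43), 'R': (-0.32, 43)}, {'L': (1.62, 43), 'R': (-0.28, 43)}, {'L': (1.63, 43), 'R': (-0.26, 43)}]
now 0.7 mm, v 0.5 mm/s
[181  35] [229  49]
tray x,y of batten edges L,R, far end [[-0.1191 -0.112 ]
 [-0.1183 -0.0733]
 [-0.1242 -0.0921]]
[412  35] [460  48]
tray x,y of batten edges L,R, far end [[-0.1184  0.0732]
 [-0.1192  0.1102]
 [-0.1244  0.0912]]
```

The roller is at rest within about 1 mm of the middle. The batten ends put the tray within about 1 mm and 0.1° of square on the stand. I'll hold once more to complete three seconds, then lower slowly.

jog_arm(
  moves="0 0 0 0 0 0 0; 0 0 0 0 0 0 0; 0 0 0 0 0 0 0; 0 0 0 0 0 0 0; 0 0 0 0 0 0 0; 0 0 0 0 0 0 0; 0 0 0 0 0 0 0; 0 0 0 0 0 0 0; 0 0 0 0 0 0 0; 0 0 0 0 0 0 0",
)

```text
t: 24.55
position: [0.4482, 0.2375, 0.2018]
eef_rot: [0.0, -0.096, 0.995, -0.0]
contact_force: [-0.6, -0.1, -8.9]
grip_width: 0.0209
grip_force: 98.5
```

```bash
python3 -c "
from h import *
roller(3)"
```

```text
t 24.65 pos [0.4482 0.2375 0.2018] tilt(roll dir y-low)0.0005 x 0.0000 yaw 11.01 F [-0.2  0.4 -8.2] grip 0.0208
[{'L': (1.68, 43), 'R': (-0.25, 43)}, {'L': (1.56, 43), 'R': (-0.28, 43)}, {'L': (1.61, 43), 'R': (-0.25, 43)}]
now 0.7 mm, v -0.4 mm/s
```

jog_arm(
  moves="0 0 0 0.03 0 0 0; 0 0 0 0.07 0 0 0; 0 0 0 0.1 0 0 0; 0 0 0 0.1 0 0 0; 0 0 0 0.1 0 0 0; 0 0 0 0.1 0 0 0; 0 0 0 0.1 0 0 0; 0 0 0 0.1 0 0 0; 0 0 0 0.06 0 0 0; 0 0 0 0.04 0 0 0",
)

```text
t: 25.95
position: [0.4482, 0.2375, 0.1938]
eef_rot: [0.0, -0.096, 0.995, -0.0]
contact_force: [-1.2, -1.3, -7.8]
grip_width: 0.0206
grip_force: 98.4
```

jog_arm(
  moves="0 0 0 0.03 0 0 0; 0 0 0 0.03 0 0 0; 0 0 0 0.03 0 0 0; 0 0 0 0.03 0 0 0; 0 0 0 0.02 0 0 0; 0 0 0 0 0 0 0; 0 0 0 0 0 0 0; 0 0 0 0 0 0 0; 0 0 0 0 0 0 0; 0 0 0 0 0 0 0",
)

```text
t: 27.2
position: [0.4482, 0.2375, 0.1924]
eef_rot: [0.0, -0.096, 0.995, -0.0]
contact_force: [-0.2, 0.1, -8.7]
grip_width: 0.0212
grip_force: 98.5
```

```bash
python3 -c "
from h import *
roller(3)"
```

```text
t 27.30 pos [0.4482 0.2375 0.1924] tilt(roll dir y-low)0.0005 x 0.0001 yaw 11.01 F [-0.  -0.  -8.9] grip 0.0208
[{'L': (1.77, 43), 'R': (-0.28, 43)}, {'L': (1.72, 43), 'R': (-0.28, 43)}, {'L': (1.66, 43), 'R': (-0.34, 43)}]
now 0.7 mm, v -0.8 mm/s
```

Still airborne and the roller is steady, so I'll lower further in small steps.

jog_arm(
  moves="0 0 0 0.02 0 0 0; 0 0 0 0.02 0 0 0; 0 0 0 0.02 0 0 0; 0 0 0 0.02 0 0 0; 0 0 0 0.02 0 0 0; 0 0 0 0 0 0 0; 0 0 0 0 0 0 0; 0 0 0 0 0 0 0; 0 0 0 0 0 0 0; 0 0 0 0 0 0 0",
)

```text
t: 28.6
position: [0.4482, 0.2375, 0.1915]
eef_rot: [0.0, -0.096, 0.995, -0.0]
contact_force: [-1.1, -3.5, 2.2]
grip_width: 0.0208
grip_force: 99.7
```

```bash
python3 -c "
from h import *
roller(4)"
```

```text
t 28.75 pos [0.4482 0.2375 0.1915] tilt(roll dir y-low)0.0006 x 0.0002 yaw 11.01 F [-1.9 -3.3  3.1] grip 0.0212
[{'L': (1.72, 43), 'R': (-0.25, 43)}, {'L': (1.72, 42), 'R': (-0.21, 43)}, {'L': (1.7, 43), 'R': (-0.15, 43)}, {'L': (1.69, 43), 'R': (-0.26, 43)}]
now 0.7 mm, v -0.1 mm/s
```

jog_arm(
  moves="0.2 0 0 0 0 0 0; 0.22 0 0 0 0 0 0; 0.24 0 0 0 0 0 0; 0.26 0 0 0 0 0 0; 0.28 0 0 0 0 0 0; 0.3 0 0 0 0 0 0; 0.35 0 0 0 0 0 0; 0.4 0 0 0 0 0 0; 0.5 0 0 0 0 0 0; 0.6 0 0 0 0 0 0",
  newtons=20,
)

```text
t: 30.05
position: [0.4482, 0.2376, 0.1914]
eef_rot: [0.0, -0.096, 0.995, -0.0]
contact_force: [-1.0, 0.9, 0.7]
grip_width: 0.0515
grip_force: 0.0
```

```bash
python3 -c "
from h import *
roller(4)"
```

```text
t 30.20 pos [0.4482 0.2375 0.1914] tilt(roll dir y-low)0.0005 x 0.0000 yaw 11.01 F [-0.8 -0.5 -0.2] grip 0.0514
[{'L': (1.61, 43), 'R': (-0.23, 43)}, {'L': (1.67, 43), 'R': (-0.23, 43)}, {'L': (1.62, 43), 'R': (-0.32, 43)}, {'L': (1.58, 43), 'R': (-0.27, 43)}]
now 0.7 mm, v -0.3 mm/s
```

Released with the roller unmoved. I'll raise the gripper straight up.

jog_arm(
  moves="0.6 0 0 -0.3 0 0 0; 0.6 0 0 -0.8 0 0 0; 0.6 0 0 -1.5 0 0 0; 0.6 0 0 -2 0 0 0; 0.6 0 0 -2 0 0 0; 0.6 0 0 -2 0 0 0; 0.6 0 0 -2 0 0 0; 0.6 0 0 -1 0 0 0; 0.6 0 0 0 0 0 0; 0.6 0 0 0 0 0 0",
)

```text
t: 31.5
position: [0.448, 0.2374, 0.3068]
eef_rot: [-0.0, -0.096, 0.995, -0.0]
contact_force: [0.1, 0.4, 0.4]
grip_width: 0.0511
grip_force: 0.0
```

Run:
```python
from h import *
np.set_printoptions(precision=4,suppress=True)
s=manip.sense(); print(s['t'],s['position'],s['contact_force'])
w=manip.get_image('wrist'); d=manip.get_image('side')
x=np.vstack([w['pixels'][60:330,100:540],cv2.resize(d['pixels'][110:240,180:400],(440,260))]); cv2.imwrite('pics/end.png',x[:,:,::-1])
```

```text
31.5 [0.448  0.2374 0.3068] [0.0744 0.4087 0.3518]
```

View pics/end.png

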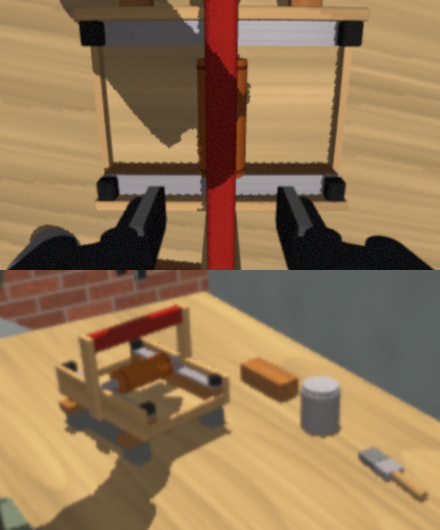

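The final view shows the tray standing square on the stand. The batten ends at crop columns 135 and 305 sit evenly about the handle at 221, and the roller is under the handle. The tin, brush and offcut stand apart from the tray and were not touched.

```bash
python3 -c "
from cell import manip
print(manip.sign_off())"
```

```text
the job is handed in; nothing more can be done
None
```

The tray is on the drying stand, square and centred to about 1 mm, with the roller at rest about 1 mm from the middle under the handle, the gripper clear, and the job handed in at about 31.6 s of the 67 s allowed.

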